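Push a birch slice under the spring flap of the storage box

ROBOT

A 6-joint arm with a two-finger parallel gripper is mounted at the origin on the work surface. World frame = base frame: x ahead of the robot, y to its left, z up, the work surface at z = 0. Lengths are in m, angles in rad, forces in N, time in s.
With the tool pointing down it reaches from about 0.375 to 0.9 m from the base axis. Payload 3.1 kg.
Tool frame: the origin (TCP) lies between the finger pads; the fingertips stand 25 mm ahead of it and the grasp point (between the pads) lies 6 mm ahead of it; z points along the fingers, y is the line along which they close (so a half turn about z gives the same grasp; the last joint's range is limited). The gripper opens to 87 mm and grips with 3 to 60 N. Pads are 19 mm wide; open, the fingers measure 117 mm over their backs; the gripper's body (75 mm by 190 mm) begins 51 mm behind the grasp point.
Start: joints at [-1.514, 0.527, 1.433, -0, 1.181, -0.178], TCP at [0.146, -0.608, 0.248] pointing down, gripper open.
Joint ranges: [-3.08, 3.08], [-0.75, 2.2], [0.22, 2.44], [-1.43, 4.57], [0, 2.65], [-2.85, 2.85]. Speed limits (rad/s): [2.79, 2.79, 3.14, 3.14, 3.14, 3.14].

INTERFACE

Orientations are given as a unit quaternion [w, x, y, z].
In Python, from bench import r gives the robot as it stands. The module is installed in compiled form; this text tells all that it offers.
- The arm moves only by the tool arm_command, never from a script. Its argument "deltas" is a list of rows, each an object of numbers: "jaw": the opening, from 0 (shut) to 1 (fully open); "tx", "ty", "tz": the shift along the tool's x, y, z in mm; "rx", "ry", "rz": the turn, a rotation vector about the tool's x, y, z in degrees. A call has exactly 8 rows; each row is the pose to reach, as a shift and turn from the pose commanded when the call began, along the tool's axes at that moment; what a row does not reach only later rows make up. A row lasts 1/8 s, in which the tool goes at most 62.5 mm and 10.7 degrees, less where a joint would pass 70% of its speed; a pose out of reach is approached as far as the arm can. A call with a gripper value outside its range is refused whole. The fingers move at their own pace and stop on an object; "force" is the grip in N (left out, the last holds). Time passes only in rows, so rows that repeat a pose let the fingers close, or fill a call up. It gives the time, the measured TCP pose, the force, the opening and the grip force at its end, in the units of the state.
- r.state(): the state, without advancing time (a new reading comes with each control period).
- r.get_image(name): name is "side" or "top"; returns the picture (480x640x3 uint8, red, green, blue); there is no depth.
- r.camera_params(name): a dict with "fov_y" (degrees; the focal length in pixels is half the picture's height over the tangent of half this angle, whatever the lens; pixels are square), "cx", "cy" (the principal point, pixels), "world_to_cam" (4x4, takes a point from world to camera coordinates). Camera axes: x right, y down, z forward; pixel columns grow to the right and rows downward; lengths in m; the calibration is good to about 2 mm. A picture is of the moment at which its call begins. camera_params takes no time and is no camera call.
- r.job_done(): hands the job in; it is judged then, once.
The state is a dict: "time": time; "joint_positions": joint angles; "joint_vel": joint speeds; "effort": joint torques, N m; "position": TCP position; "tool_rot": TCP orientation; "force": force on the tool from outside, world axes, zero at the start; "ft_torque": the same for the moment, N m; "width": finger opening in m; "grip_force": force on a finger pad.
Only numpy, scipy, OpenCV 4.12 (cv2) and the standard library are available. Lean on these libraries where they do the work, as an engineer would, in place of code of your own. Each camera call takes 0.05 s, during which the arm holds its last target. There are 200 camera calls.

TASK

Push the oval birch slice along the ledge into the storage box: with one fingertip press the flap's long upright wing sideways so that the spring flap swings up, hold it open there, and meanwhile push the slice with the other fingertip under the flap until it drops into the box. Then let the flap spring shut and move clear. Only push: do not lift the slice, keep holding the flap until the slice has dropped in, and leave the things around the box where they are.

Things in the scene. Friction and masses are not known exactly. Their poses are not given: they have to be found in the camera images.
- box: Plywood box fixed to the table. Origin: on the table below the middle of the edge where ledge meets drop hole; x points from ledge to hole (the way to push), y to the hinge side, z up. Flat ledge 115 mm above the table, x -175 to 0, y -40 to 95 mm. On it two guide strips, 5 mm high, 4 wide, at y -27 and +27, with a 50 mm lane between. Hinge bearing block 26 mm above the ledge at x -171, y 76.
- hole (a point): Middle of the drop hole's mouth, level with the ledge. In the box's frame the hole spans x 0 to 104, y -32 to 32 mm and is 109 mm deep; its side wall (y -40 to -32) and clear end wall (x 104 to 110) rise 16 mm above the ledge. The shut flap covers it.
- flap (a joint): Opening angle of the aluminium flap, rad: 0 shut, 0.80 stop. Hinge line parallel to the box's x at y 74 mm, 20 mm above the ledge. Cover, wing and lip are one piece. Pressing the wing's rim towards box +y opens it, raising the cover's far (-y) side; a spring and its weight shut it when let go. It takes about 3 to 9 N at the rim to hold it open.
- lip (a point): Lower edge of the flap's turned-down front lip, over the lane's middle; moves with the flap. The lip (x 3 to 6 mm, y 64 to -36) is 4 mm above the ledge when shut and bars the slice. At 0.65 rad it is 34 mm or more above the ledge over the whole lane, and the cover's free edge (y -36 when shut, x 5 to 106) is about 87 mm above it.
- wing_rim (a point): Middle of the wing's round rim (radius 2.5 mm); moves with the flap. The wing is a 32 mm wide, 3 mm thick plate along the hinge, from x -165 to -7 mm, above the ledge. Shut, it leans 45 degrees towards the lane, rim at y 51, 43 mm above the ledge; at 0.65 rad it is nearly upright, rim at y 70, 52 mm above the ledge. Press it at any x, even while sliding along it.
- slice: Oval birch slice, dark bark rim, about 60 g, 96 mm long (rounded ends, radius 23 mm), 46 mm wide, 18 mm thick, lying flat on the ledge in the lane between the strips, its long side along the box's x axis. Origin: centre of the underside; z up. When its middle is pushed beyond the edge (box x = 0) it tips and drops into the hole.
- slice_mid (a point): Centre of the slice, 9 mm above its underside. As the slice tips over the edge its rear end rises and may hang on the fingertip that pushed it; drawing both fingers back 15 mm along the lane, the flap still held by its wing, lets it slide down into the hole.
- stack: Bystander: stack of three round birch slices, 68 mm wide, 60 mm tall. Stands on the table beside the box; origin at the centre of its underside. Leave alone.
- glue: Bystander: white glue jar with screw cap, 72 mm wide, 120 mm tall. Stands on the table beside the box; origin at the centre of its underside. Leave alone.
- mug: Bystander: white mug, 76 mm wide, 85 mm tall. Stands on the table beside the box; origin at the centre of its underside. Leave alone.
- tube: Bystander: upright cardboard tube, 42 mm wide, 70 mm tall. Stands on the table beside the box; origin at the centre of its underside. Leave alone.
Not all that is in view belongs to the job. There is more than one size of the slice; the one meant has the size given above.

How it is judged:
By the outcome, as a careful person would: the job done as asked, in the order asked, and still so for the second after the job is handed in, with the robot touching nothing.
It also fails if it takes over 45 s, if anything falls off the work surface, if the arm or the gripper's body presses on something with over 40 N, if the wrist force passes 120 N, or if a joint passes its speed limit or range.

## Working session

There is one attempt and no reset: what is moved stays moved. The work goes in short steps, Python scripts to look and compute and a tool call to move; the robot and the scene stay as the last step left them, time stands still between calls to the robot, and variables do not carry over. Pictures are saved under pics/ and viewed, at most 10 in all, crops included, and the job is handed in when it is done.

Besides the shell and the picture viewer there is one more tool, called after ">>>" in YAML: its name, and indented under it one key for each argument. arm_command: Moves the arm, as the interface text tells. Its arguments: {"type":"object","properties":{"deltas":{"type":"array","items":{"type":"object","properties":{"jaw":{"type":"number"},"tx":{"type":"number"},"ty":{"type":"number"},"tz":{"type":"number"},"rx":{"type":"number"},"ry":{"type":"number"},"rz":{"type":"number"}}}},"force":{"type":"number"}},"required":["deltas"]}

```bash
mkdir -p pics
cat > h.py <<'E'
import numpy as np,cv2
from bench import r
def cam(n):
    p=r.camera_params(n);f=240/np.tan(np.radians(p["fov_y"])/2);return f,p["cx"],p["cy"],np.array(p["world_to_cam"])
def proj(n,P):
    f,cx,cy,T=cam(n);q=T[:3,:3]@np.array(P,float)+T[:3,3];return np.array([cx+f*q[0]/q[2],cy+f*q[1]/q[2]])
def at(n,u,v,z):
    f,cx,cy,T=cam(n);R=T[:3,:3];c=-R.T@T[:3,3];d=R.T@np.array([(u-cx)/f,(v-cy)/f,1]);return c+d*(z-c[2])/d[2]
def snap(n,name,crop=None,k=1):
    im=r.get_image(n)[:,:,::-1]
    if crop:im=im[crop[1]:crop[3],crop[0]:crop[2]]
    cv2.imwrite("pics/"+name,cv2.resize(im,None,fx=k,fy=k,interpolation=cv2.INTER_CUBIC))
E
python3 - <<'E'
from h import *
snap("top","t0.png");snap("side","s0.png")
for n in("top","side"):print(r.camera_params(n))
print(r.state())
E
```

```text
{'fov_y': 57.14841125387846, 'cx': 329.0164160183121, 'cy': 245.49841787268787, 'world_to_cam': array([[ 0.16588142, -0.98613782,  0.00394272,  0.00302107],
       [-0.96449526, -0.16307144, -0.20774166,  0.58129786],
       [ 0.20550485,  0.03065775, -0.97817578,  0.94151141],
       [ 0.        ,  0.        ,  0.        ,  1.        ]])}
{'fov_y': 55.56116982216811, 'cx': 313.7049511506171, 'cy': 243.47420318735763, 'world_to_cam': array([[-9.94044121e-01, -1.08977965e-01, -2.96586184e-04,
         5.39236812e-01],
       [-8.24982160e-02,  7.54281354e-01, -6.51347591e-01,
         5.86606364e-02],
       [ 7.12062447e-02, -6.47443776e-01, -7.58779433e-01,
         9.11735317e-01],
       [ 0.00000000e+00,  0.00000000e+00,  0.00000000e+00,
         1.00000000e+00]])}
{'time': 0.1, 'joint_positions': array([-1.51350642e+00,  5.28370655e-01,  1.43376393e+00,  1.06221384e-05,
        1.18142474e+00, -1.78504804e-01]), 'joint_vel': array([-8.28578887e-04, -4.41020187e-04, -1.29094679e-03,  6.30366609e-04,
        1.45657159e-04, -6.76673591e-05]), 'effort': array([-8.30366901e-06, -4.40985167e+01, -1.77151448e+01,  6.34699222e-02,
        5.34007384e-02, -4.71017529e-05]), 'position': array([ 0.14600269, -0.60707767,  0.24667428]), 'tool_rot': array([-9.81235551e-04,  9.93057911e-01,  1.17622354e-01,  6.44636824e-05]), 'force': array([0.09767824, 1.40046816, 0.22633185]), 'ft_torque': array([-0.03184029,  0.04879828,  0.01383948]), 'grip_force': 0.0, 'width': 0.08724097830696724}
```

View pics/t0.png

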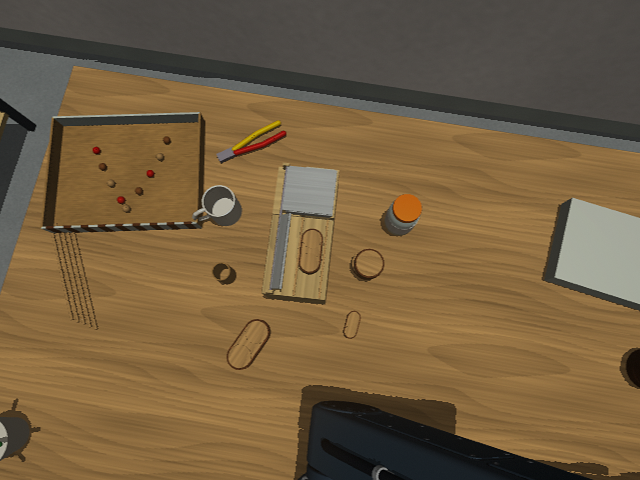

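View pics/s0.png

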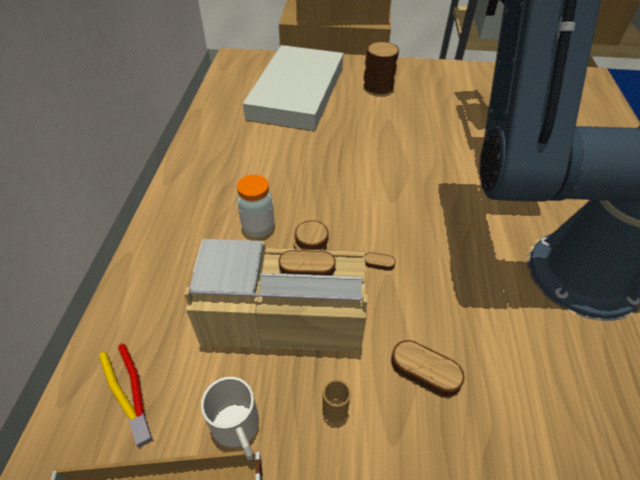

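The top view shows three oval slices: one on the ledge at (311,250), a bigger one on the table at (248,344) and a small one at (352,324). The one in the lane between the strips fits the description. The hinge and wing are at column ~283 and the flap is at (310,190). I'll enlarge the box to confirm.

Run:
```python
from h import *
snap("top","t1.png",(250,155,350,310),3.8)
snap("side","s1.png",(180,220,380,360),4)
```

```text
(no output)
```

View pics/t1.png

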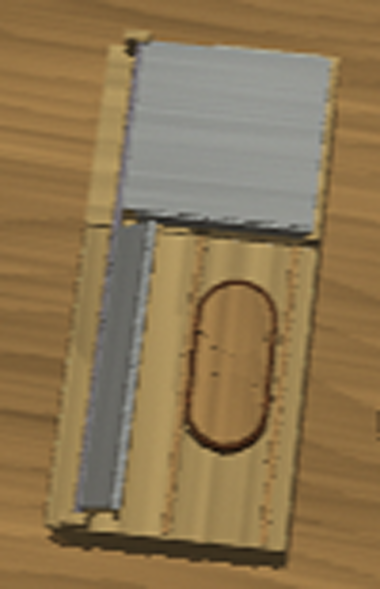

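View pics/s1.png

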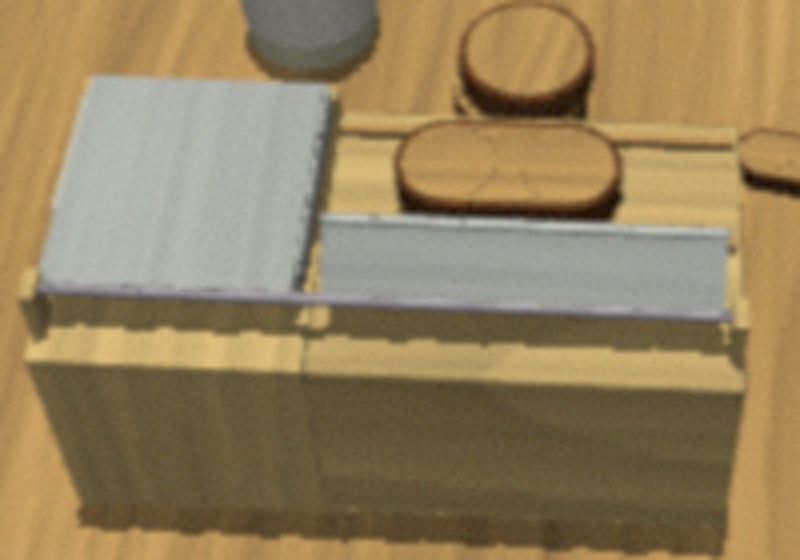

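The enlarged crops show that the lane slice (top crop 236,282 to 226,450) sits between the strips, and its aspect is ~2:1. I'll fit the box pose on corner pixels and check the slice size.

```bash
cat >> h.py <<'E'
def w(b,p):
    c,s=np.cos(b[2]),np.sin(b[2]);p=np.array(p,float)/1000;return np.array([b[0]+c*p[0]-s*p[1],b[1]+s*p[0]+c*p[1],p[2]])
E
python3 - <<'E'
from h import *
from scipy.optimize import least_squares
L=115
T=[((285,550),(-175,-40,L)),((47,525),(-175,95,L)),((318,246),(0,-40,L)),((84,228),(0,95,L)),((118,508),(-165,51,158)),((153,222),(-7,51,158))]
S=[((744,388),(-175,95,L)),((302,374),(0,95,L)),((738,130),(-175,-40,L)),((322,216),(-7,51,160)),((728,231),(-165,51,160))]
obs=[("top",250+u/3.8,155+v/3.8,p) for (u,v),p in T]+[("side",180+u/4,220+v/4,p) for (u,v),p in S]
res=lambda b:np.concatenate([proj(n,w(b,p))-[u,v] for n,u,v,p in obs])
s=least_squares(res,[.55,0,0.1],loss="soft_l1");b=s.x;print(b,np.degrees(b[2]));print(res(b).reshape(-1,2).round(1).tolist())
np.save("b.npy",b)
def loc(P):
    d=P-np.array([b[0],b[1],0]);c,s_=np.cos(b[2]),np.sin(b[2]);return np.round([1000*(c*d[0]+s_*d[1]),1000*(-s_*d[0]+c*d[1])],1)
for c in [(236,281),(226,447),(192,365),(276,365)]:print("top",loc(at("top",250+c[0]/3.8,155+c[1]/3.8,.133)))
for c in [(398,165),(621,170),(508,121)]:print("side",loc(at("side",180+c[0]/4,220+c[1]/4,.133)))
import numpy as np
for c in [(407,208),(368,263)]:print("by",loc(at("top",*c,.12 if c[0]>400 else .06)))
for c in [(218,200),(225,272)]:print("by",loc(at("top",*c,.08)))
E
```

```text
[0.61605659 0.13815191 0.06542372] 3.7485030173706737
[[-0.0, 0.7], [-1.3, 0.7], [-0.4, 0.3], [-0.4, -1.0], [-0.8, 0.3], [-0.6, 0.1], [0.4, 0.0], [-0.5, -0.7], [-0.5, -1.9], [-0.3, -0.6], [-0.4, -0.8]]
top [-28.9   2.5]
top [-122.6   -2.2]
top [-79.   21.5]
top [-74.3 -24.7]
side [-31.3   4.3]
side [-124.4    2.9]
side [-75.9 -21.6]
by [  42.2 -197.2]
by [ -76.8 -127.3]
by [ 29.9 226.5]
by [-132.4  185.8]
```

```bash
cat >> h.py <<'E'
from scipy.spatial.transform import Rotation as Ro
b=np.load("b.npy") if __import__("os").path.exists("b.npy") else None
def st():
    s=r.state();q=s["tool_rot"];R=Ro.from_quat([q[1],q[2],q[3],q[0]]);return s,R
def delta(P):
    s,R=st();return (R.inv().apply(np.array(P)-s["position"])*1000).round(1)
def box(P):
    d=P-np.array([b[0],b[1],0]);c,s_=np.cos(b[2]),np.sin(b[2]);return np.round([1000*(c*d[0]+s_*d[1]),1000*(-s_*d[0]+c*d[1]),1000*d[2]],1)
def rotneed():
    s,R=st();c,s_=np.cos(b[2]),np.sin(b[2]);G=Ro.from_matrix(np.array([[c,s_,0],[s_,-c,0],[0,0,-1]]).T if 0 else np.column_stack([[c,s_,0],[s_,-c,0],[0,0,-1]]));return np.degrees((R.inv()*G).as_rotvec()).round(2)
E
python3 - <<'E'
from h import *
print(w(b,(-140,8,220)),delta([.40,-.30,.247]),delta(w(b,(-140,8,220))),rotneed())
E
```

```text
[0.47583309 0.13698201 0.22      ] [ 3.187e+02 -2.394e+02  3.000e-01] [ 494.5 -646.6   27.9] [-0.08 -0.01  9.76]
```

>>> arm_command:
  deltas:
    - {"tx": 40, "ty": -30, "jaw": 0.52}
    - {"tx": 85, "ty": -65, "rz": 3, "jaw": 0.52}
    - {"tx": 130, "ty": -100, "rz": 5, "jaw": 0.52}
    - {"tx": 175, "ty": -135, "rz": 7, "jaw": 0.52}
    - {"tx": 220, "ty": -170, "rz": 9.8, "jaw": 0.52}
    - {"tx": 265, "ty": -205, "rz": 9.8, "jaw": 0.52}
    - {"tx": 305, "ty": -245, "rz": 9.8, "jaw": 0.52}
    - {"tx": 330, "ty": -295, "rz": 9.8, "jaw": 0.52}
  force: 50

```text
invalid input at $.deltas[0]: expected keys jaw, tx, ty, tz, rx, ry, rz
```

Run:
```python
from h import *
s,_=st();print(s["time"],box(s["position"]),s["width"],delta(w(b,(-140,8,205))),rotneed())
```

```text
0.2 [-517.8 -713.1  246.9] 0.08699440716410932 [ 494.5 -646.6   42.9] [-0.08 -0.01  9.76]
```

All keys are needed in each row.

>>> arm_command:
  deltas:
    - {"jaw": 0.52, "tx": 40, "ty": -30, "tz": 0, "rx": 0, "ry": 0, "rz": 0}
    - {"jaw": 0.52, "tx": 85, "ty": -65, "tz": 0, "rx": 0, "ry": 0, "rz": 3}
    - {"jaw": 0.52, "tx": 130, "ty": -100, "tz": 0, "rx": 0, "ry": 0, "rz": 5}
    - {"jaw": 0.52, "tx": 175, "ty": -135, "tz": 0, "rx": 0, "ry": 0, "rz": 7}
    - {"jaw": 0.52, "tx": 220, "ty": -170, "tz": 0, "rx": 0, "ry": 0, "rz": 9.8}
    - {"jaw": 0.52, "tx": 265, "ty": -205, "tz": 0, "rx": 0, "ry": 0, "rz": 9.8}
    - {"jaw": 0.52, "tx": 305, "ty": -245, "tz": 0, "rx": 0, "ry": 0, "rz": 9.8}
    - {"jaw": 0.52, "tx": 330, "ty": -295, "tz": 0, "rx": 0, "ry": 0, "rz": 9.8}
  force: 50

```text
time: 1.2
position: [0.3996, -0.2427, 0.2477]
tool_rot: [0.001, 0.999, 0.033, 0.001]
force: [0.5, 0.7, 0.7]
width: 0.0452
grip_force: 0.0
```

Run:
```python
from h import *
s,_=st();print(s["time"],box(s["position"]),s["width"],delta(w(b,(-140,8,215))),rotneed())
```

```text
1.2 [-240.9 -365.9  247.7] 0.04517023733354809 [ 100.7 -373.9   32.4] [ 0.06 -0.08 -0.02]
```

>>> arm_command:
  deltas:
    - {"jaw": 0.52, "tx": 15, "ty": -55, "tz": 0, "rx": 0, "ry": 0, "rz": 0}
    - {"jaw": 0.52, "tx": 30, "ty": -110, "tz": 0, "rx": 0, "ry": 0, "rz": 0}
    - {"jaw": 0.52, "tx": 45, "ty": -165, "tz": 0, "rx": 0, "ry": 0, "rz": 0}
    - {"jaw": 0.52, "tx": 60, "ty": -220, "tz": 0, "rx": 0, "ry": 0, "rz": 0}
    - {"jaw": 0.52, "tx": 75, "ty": -275, "tz": 5, "rx": 0, "ry": 0, "rz": 0}
    - {"jaw": 0.52, "tx": 88, "ty": -325, "tz": 15, "rx": 0, "ry": 0, "rz": 0}
    - {"jaw": 0.52, "tx": 97, "ty": -360, "tz": 25, "rx": 0, "ry": 0, "rz": 0}
    - {"jaw": 0.52, "tx": 100, "ty": -374, "tz": 32, "rx": 0, "ry": 0, "rz": 0}

```text
time: 2.2
position: [0.4735, 0.1377, 0.2151]
tool_rot: [0.0, 0.999, 0.034, -0.0]
force: [0.4, -1.0, -0.1]
width: 0.0451
grip_force: 0.0
```

Run:
```python
from h import *
snap("side","s2.png",(180,100,440,360),2.3)
s,_=st();print(s["time"],box(s["position"]),s["force"],delta(w(b,(-140,8,148))),rotneed())
for t in [(-130.5,45.5-15*0,190),(-130.5,-29.5,190)]:print(proj("side",w(b,t)))
```

```text
2.25 [-142.6    9.3  214.4] [ 0.59958021  1.00499376 -0.57315991] [ 2.7  1.3 66.4] [-0.04  0.09  0.09]
[340.2479442  261.39326439]
[340.51875569 225.08364584]
```

View pics/s2.png

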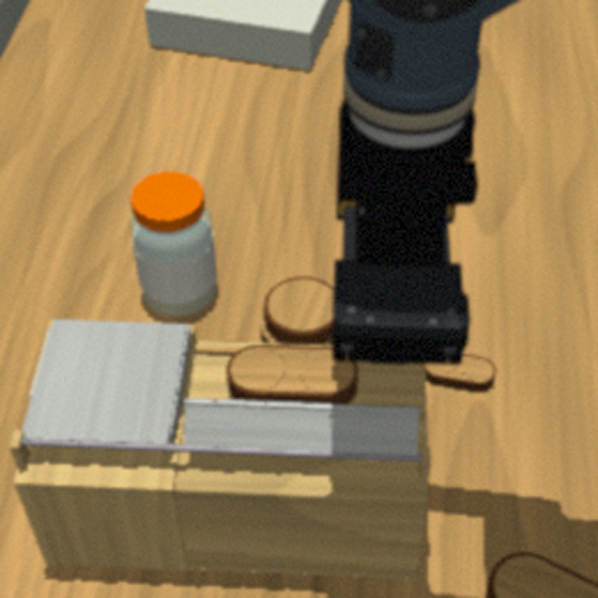

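The picture shows the gripper body behind the box at about (400,310), with its narrow side along the lane and its long side across it. It is clear of the glue at (175,240) and the stack at (300,310). Now I'll descend behind the slice.

>>> arm_command:
  deltas:
    - {"jaw": 0.52, "tx": 1, "ty": 2, "tz": 10, "rx": 0, "ry": 0, "rz": 0}
    - {"jaw": 0.52, "tx": 1, "ty": 3, "tz": 20, "rx": 0, "ry": 0, "rz": 0}
    - {"jaw": 0.52, "tx": 1, "ty": 3, "tz": 32, "rx": 0, "ry": 0, "rz": 0}
    - {"jaw": 0.52, "tx": 1, "ty": 3, "tz": 44, "rx": 0, "ry": 0, "rz": 0}
    - {"jaw": 0.52, "tx": 1, "ty": 3, "tz": 54, "rx": 0, "ry": 0, "rz": 0}
    - {"jaw": 0.52, "tx": 1, "ty": 3, "tz": 62, "rx": 0, "ry": 0, "rz": 0}
    - {"jaw": 0.52, "tx": 1, "ty": 3, "tz": 66, "rx": 0, "ry": 0, "rz": 0}
    - {"jaw": 0.52, "tx": 1, "ty": 3, "tz": 66, "rx": 0, "ry": 0, "rz": 0}

```text
time: 3.25
position: [0.4747, 0.1331, 0.1493]
tool_rot: [0.0, 0.999, 0.032, -0.0]
force: [0.1, 0.1, -0.1]
width: 0.0454
grip_force: 0.0
```

Run:
```python
from h import *
s,_=st();print(s["time"],box(s["position"]),s["force"],s["width"],delta(w(b,(-140,28.5,147))),rotneed())
```

```text
3.25 [-141.4    4.2  149.3] [ 0.14170518  0.10160035 -0.05450669] 0.045353979453820664 [  1.4 -24.3   2.3] [-0.    0.02 -0.03]
```

>>> arm_command:
  deltas:
    - {"jaw": 0.52, "tx": 0, "ty": -4, "tz": 1, "rx": 0, "ry": 0, "rz": 0}
    - {"jaw": 0.52, "tx": 0, "ty": -8, "tz": 1.5, "rx": 0, "ry": 0, "rz": 0}
    - {"jaw": 0.52, "tx": 0, "ty": -12, "tz": 1.5, "rx": 0, "ry": 0, "rz": 0}
    - {"jaw": 0.52, "tx": 0, "ty": -16, "tz": 1.5, "rx": 0, "ry": 0, "rz": 0}
    - {"jaw": 0.52, "tx": 0, "ty": -20, "tz": 1.5, "rx": 0, "ry": 0, "rz": 0}
    - {"jaw": 0.52, "tx": 0, "ty": -23, "tz": 1.5, "rx": 0, "ry": 0, "rz": 0}
    - {"jaw": 0.52, "tx": 0, "ty": -26, "tz": 1.5, "rx": 0, "ry": 0, "rz": 0}
    - {"jaw": 0.52, "tx": 0, "ty": -26, "tz": 1.5, "rx": 0, "ry": 0, "rz": 0}

```text
time: 4.25
position: [0.4745, 0.1573, 0.1501]
tool_rot: [0.001, 0.999, 0.033, 0.002]
force: [-1.1, -7.3, 7.7]
width: 0.0453
grip_force: 4.3
```

Run:
```python
from h import *
snap("side","s3.png",(180,170,400,360),3)
s,_=st();print(s["time"],box(s["position"]),s["force"],s["width"],delta(w(b,(-140,31,147))),rotneed())
for t in (.5,.6,.65,.7,.75):
    c,sn=np.cos(t),np.sin(t);y,z=-36-74,0  # cover free edge from geometry: 87 above at .65
    rad=np.hypot(110,0);print(t,[proj("side",w(b,(x,74-110*c,135+ (87-20)/np.sin(.65)*sn))).round() for x in (5,106)])
```

```text
4.3 [-140.    28.5  149.9] [ 0.10445108 -7.82908924  6.7246436 ] 0.0451920613557368 [ 0.  -2.5  2.9] [ 0.15 -0.22 -0.  ]
0.5 [array([257., 226.]), array([195., 224.])]
0.6 [array([256., 225.]), array([193., 223.])]
0.65 [array([255., 225.]), array([192., 223.])]
0.7 [array([255., 224.]), array([191., 222.])]
0.75 [array([254., 224.]), array([190., 222.])]
```

View pics/s3.png

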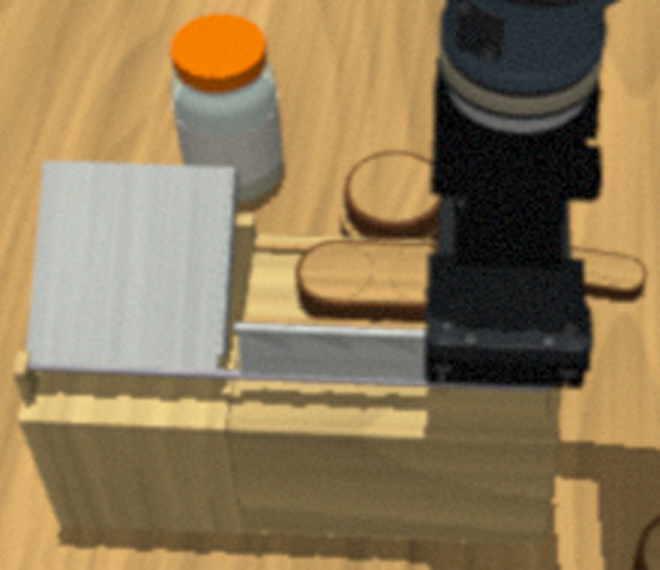

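The picture shows the flap raised (free edge from (43,161) to (236,168)), the wing nearly upright and the slice unmoved. I'll press about 2.5 mm more, then push along the lane.

>>> arm_command:
  deltas:
    - {"jaw": 0.52, "tx": 0, "ty": -2.5, "tz": 0, "rx": 0, "ry": 0, "rz": 0}
    - {"jaw": 0.52, "tx": 8, "ty": -2.5, "tz": 0, "rx": 0, "ry": 0, "rz": 0}
    - {"jaw": 0.52, "tx": 18, "ty": -2.5, "tz": 0, "rx": 0, "ry": 0, "rz": 0}
    - {"jaw": 0.52, "tx": 30, "ty": -2.5, "tz": 0, "rx": 0, "ry": 0, "rz": 0}
    - {"jaw": 0.52, "tx": 42, "ty": -2.5, "tz": 0, "rx": 0, "ry": 0, "rz": 0}
    - {"jaw": 0.52, "tx": 54, "ty": -2.5, "tz": 0, "rx": 0, "ry": 0, "rz": 0}
    - {"jaw": 0.52, "tx": 64, "ty": -2.5, "tz": 0, "rx": 0, "ry": 0, "rz": 0}
    - {"jaw": 0.52, "tx": 72, "ty": -2.5, "tz": 0, "rx": 0, "ry": 0, "rz": 0}

```text
time: 5.3
position: [0.5426, 0.1649, 0.1476]
tool_rot: [0.001, 0.999, 0.033, -0.003]
force: [-3.9, -4.7, 1.6]
width: 0.0455
grip_force: 3.0
```

Run:
```python
from h import *
snap("side","s4.png",(180,170,400,360),3)
s,_=st();print(s["time"],box(s["position"]),s["force"],s["width"],delta(w(b,(-45,31,147))),rotneed())
```

```text
5.35 [-70.1  31.4 147.7] [-2.36893736 -4.86974638  0.31401584] 0.045275974416006025 [25.1  0.4  0.6] [0.15 0.22 0.04]
```

View pics/s4.png

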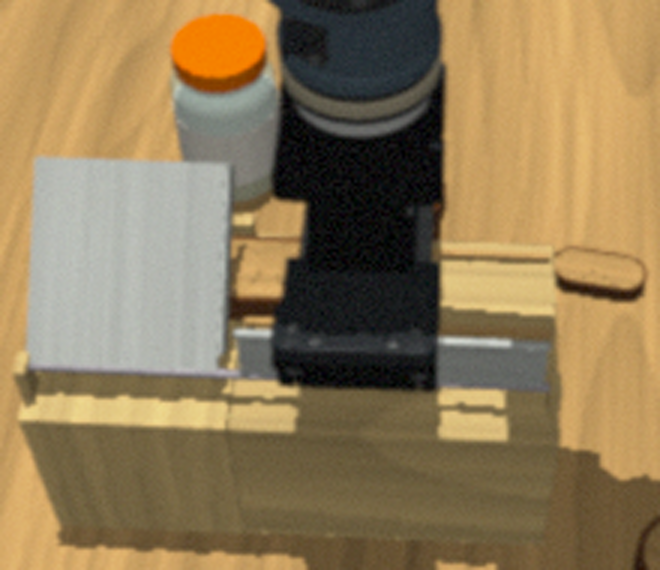

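The slice (about (260,275) in the crop) is passing under the raised flap. I'll push on slowly over the edge.

>>> arm_command:
  deltas:
    - {"jaw": 0.52, "tx": 5, "ty": 0, "tz": 0, "rx": 0, "ry": 0, "rz": 0}
    - {"jaw": 0.52, "tx": 10, "ty": 0, "tz": 0, "rx": 0, "ry": 0, "rz": 0}
    - {"jaw": 0.52, "tx": 14, "ty": 0, "tz": 0, "rx": 0, "ry": 0, "rz": 0}
    - {"jaw": 0.52, "tx": 18, "ty": 0, "tz": 0, "rx": 0, "ry": 0, "rz": 0}
    - {"jaw": 0.52, "tx": 22, "ty": 0, "tz": 0, "rx": 0, "ry": 0, "rz": 0}
    - {"jaw": 0.52, "tx": 25, "ty": 0, "tz": 0, "rx": 0, "ry": 0, "rz": 0}
    - {"jaw": 0.52, "tx": 27, "ty": 0, "tz": 0, "rx": 0, "ry": 0, "rz": 0}
    - {"jaw": 0.52, "tx": 27, "ty": 0, "tz": 0, "rx": 0, "ry": 0, "rz": 0}

```text
time: 6.35
position: [0.5696, 0.1665, 0.1476]
tool_rot: [0.002, 0.999, 0.033, -0.003]
force: [-3.2, -5.0, 0.8]
width: 0.0452
grip_force: 2.6
```

Run:
```python
from h import *
snap("side","s5.png",(180,170,400,360),3);s,_=st();print(s["time"],box(s["position"]),s["force"],s["width"])
```

```text
6.4 [-44.5  31.4 147.6] [-3.36777681 -5.06931433  0.37589078] 0.045450267457361894
```

Now draw back along the lane with the wing still held.

>>> arm_command:
  deltas:
    - {"jaw": 0.52, "tx": -3, "ty": 0, "tz": 0, "rx": 0, "ry": 0, "rz": 0}
    - {"jaw": 0.52, "tx": -7, "ty": 0, "tz": 0, "rx": 0, "ry": 0, "rz": 0}
    - {"jaw": 0.52, "tx": -11, "ty": 0, "tz": 0, "rx": 0, "ry": 0, "rz": 0}
    - {"jaw": 0.52, "tx": -15, "ty": 0, "tz": 0, "rx": 0, "ry": 0, "rz": 0}
    - {"jaw": 0.52, "tx": -20, "ty": 0, "tz": 0, "rx": 0, "ry": 0, "rz": 0}
    - {"jaw": 0.52, "tx": -28, "ty": 0, "tz": 0, "rx": 0, "ry": 0, "rz": 0}
    - {"jaw": 0.52, "tx": -36, "ty": 0, "tz": 0, "rx": 0, "ry": 0, "rz": 0}
    - {"jaw": 0.52, "tx": -40, "ty": 0, "tz": 0, "rx": 0, "ry": 0, "rz": 0}

```text
time: 7.4
position: [0.5342, 0.1647, 0.1491]
tool_rot: [0.001, 0.999, 0.032, 0.003]
force: [2.4, -5.7, 0.5]
width: 0.045
grip_force: 2.5
```

Run:
```python
from h import *
a=r.get_image("side")[170:360,180:400,::-1];t=r.get_image("top")[150:310,240:360,::-1]
a=cv2.resize(a,None,fx=2,fy=2);t=cv2.resize(t,(285,380))
cv2.imwrite("pics/c6.png",np.hstack([a,t]));s,_=st();print(s["time"],box(s["position"]),s["force"],s["width"])
```

```text
7.5 [-80.5  31.8 149.1] [ 2.22337365 -5.07281118  0.9958755 ] 0.04554946471007697
```

View pics/c6.png

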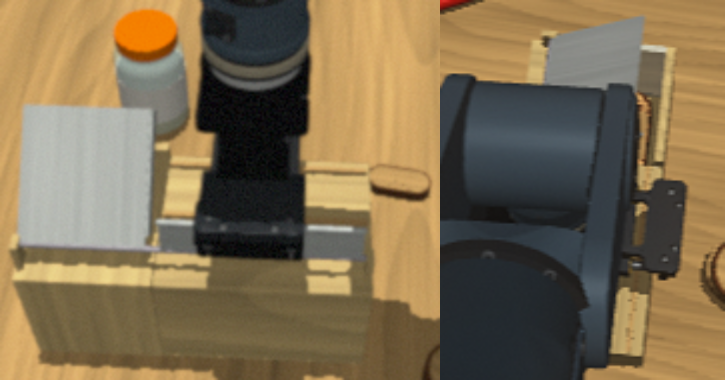

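The side view shows the ledge clear at (190,190). The top view shows a bark edge at (645,125) by the hole, so I'll check whether the slice is down.

Run:
```python
from h import *
snap("top","t7.png",(295,150,350,240),6.5)
for z in (10,25,60,115):print(z,[proj("top",w(b,(x,y,z))).round(1).tolist() for x,y in((0,-32),(104,-32),(0,0),(104,0))],box(at("top",326,203,z/1000)))
```

```text
10 [[329.4, 231.3], [333.6, 190.4], [316.2, 229.9], [320.7, 189.1]] [ 69.9 -16.6  10. ]
25 [[329.4, 229.8], [333.7, 188.4], [316.0, 228.4], [320.6, 187.1]] [ 65.2 -17.2  25. ]
60 [[329.5, 226.1], [333.9, 183.4], [315.6, 224.7], [320.4, 182.0]] [ 54.2 -18.4  60. ]
115 [[329.6, 219.7], [334.3, 174.8], [315.0, 218.3], [320.0, 173.4]] [ 37.  -20.3 115. ]
```

View pics/t7.png

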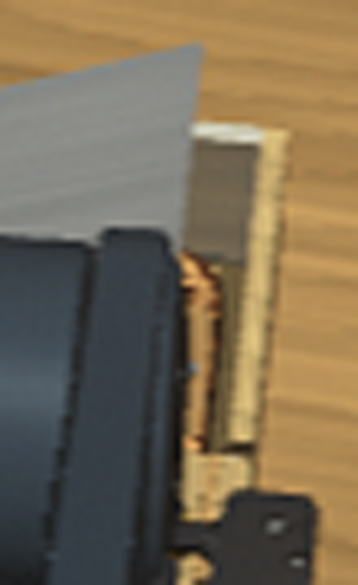

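The slice lies deep in the hole: its far end is at v≈189, matching the floor-level end wall, and its rear is hidden under the ledge edge. I'll slide further back with the flap still held and take one unobstructed check.

>>> arm_command:
  deltas:
    - {"jaw": 0.52, "tx": -8, "ty": 0, "tz": 0, "rx": 0, "ry": 0, "rz": 0}
    - {"jaw": 0.52, "tx": -16, "ty": 0, "tz": 0, "rx": 0, "ry": 0, "rz": 0}
    - {"jaw": 0.52, "tx": -24, "ty": 0, "tz": 0, "rx": 0, "ry": 0, "rz": 0}
    - {"jaw": 0.52, "tx": -32, "ty": 0, "tz": 0, "rx": 0, "ry": 0, "rz": 0}
    - {"jaw": 0.52, "tx": -40, "ty": 0, "tz": 0, "rx": 0, "ry": 0, "rz": 0}
    - {"jaw": 0.52, "tx": -48, "ty": 0, "tz": 0, "rx": 0, "ry": 0, "rz": 0}
    - {"jaw": 0.52, "tx": -54, "ty": 0, "tz": 0, "rx": 0, "ry": 0, "rz": 0}
    - {"jaw": 0.52, "tx": -56, "ty": 0, "tz": 0, "rx": 0, "ry": 0, "rz": 0}

```text
time: 8.55
position: [0.4784, 0.1612, 0.149]
tool_rot: [0.0, 0.999, 0.032, 0.003]
force: [4.1, -4.4, 0.1]
width: 0.0453
grip_force: 2.4
```

Run:
```python
from h import *
snap("top","t8.png",(275,155,355,250),6);s,_=st();print(s["time"],box(s["position"]),s["force"],s["width"])
```

```text
8.6 [-136.1   32.1  149. ] [ 2.42192987 -4.83196491  1.12259948] 0.0455252233480072
```

View pics/t8.png

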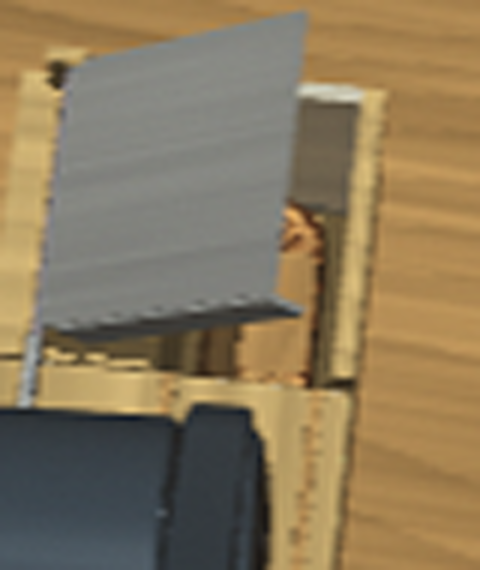

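The slice lies in the hole at (270,330), cut off by the ledge edge, so it is fully in. I'll ease the flap shut, then rise.

>>> arm_command:
  deltas:
    - {"jaw": 0.52, "tx": 0, "ty": 4, "tz": 0, "rx": 0, "ry": 0, "rz": 0}
    - {"jaw": 0.52, "tx": 0, "ty": 9, "tz": 0, "rx": 0, "ry": 0, "rz": 0}
    - {"jaw": 0.52, "tx": 0, "ty": 14, "tz": 0, "rx": 0, "ry": 0, "rz": 0}
    - {"jaw": 0.52, "tx": 0, "ty": 19, "tz": 0, "rx": 0, "ry": 0, "rz": 0}
    - {"jaw": 0.52, "tx": 0, "ty": 24, "tz": 0, "rx": 0, "ry": 0, "rz": 0}
    - {"jaw": 0.52, "tx": 0, "ty": 29, "tz": 0, "rx": 0, "ry": 0, "rz": 0}
    - {"jaw": 0.52, "tx": 0, "ty": 30, "tz": 0, "rx": 0, "ry": 0, "rz": 0}
    - {"jaw": 0.52, "tx": 0, "ty": 30, "tz": -4, "rx": 0, "ry": 0, "rz": 0}

```text
time: 9.6
position: [0.4776, 0.1318, 0.152]
tool_rot: [-0.0, 0.999, 0.032, -0.0]
force: [-0.8, -0.1, 1.2]
width: 0.0453
grip_force: 0.0
```

>>> arm_command:
  deltas:
    - {"jaw": 0.52, "tx": 0, "ty": 0, "tz": -10, "rx": 0, "ry": 0, "rz": 0}
    - {"jaw": 0.52, "tx": 0, "ty": 0, "tz": -25, "rx": 0, "ry": 0, "rz": 0}
    - {"jaw": 0.52, "tx": 0, "ty": 0, "tz": -40, "rx": 0, "ry": 0, "rz": 0}
    - {"jaw": 0.52, "tx": 0, "ty": 0, "tz": -60, "rx": 0, "ry": 0, "rz": 0}
    - {"jaw": 0.52, "tx": 0, "ty": 0, "tz": -80, "rx": 0, "ry": 0, "rz": 0}
    - {"jaw": 0.52, "tx": 0, "ty": 0, "tz": -100, "rx": 0, "ry": 0, "rz": 0}
    - {"jaw": 0.52, "tx": 0, "ty": 0, "tz": -110, "rx": 0, "ry": 0, "rz": 0}
    - {"jaw": 0.52, "tx": 0, "ty": 0, "tz": -110, "rx": 0, "ry": 0, "rz": 0}

```text
time: 10.6
position: [0.4782, 0.1318, 0.2629]
tool_rot: [-0.0, 0.999, 0.032, 0.001]
force: [0.4, 0.1, -0.6]
width: 0.0451
grip_force: 0.0
```

Run:
```python
from h import *
s,_=st();print(s["time"],box(s["position"]),s["force"])
# flap shut? compare the cover/mug/tube area of side view with the first picture (shut)
a=cv2.imread("pics/s0.png");c=r.get_image("side")[:,:,::-1]
d=np.abs(a.astype(int)-c).mean(2)
for n,(x0,y0,x1,y1) in dict(cover=(185,225,265,300),mug=(195,375,265,460),glue=(235,170,275,240),tube=(320,375,355,425)).items():print(n,d[y0:y1,x0:x1].mean().round(1),(d[y0:y1,x0:x1]>40).mean().round(3))
```

```text
10.6 [-138.     2.7  262.9] [ 0.38934445  0.12037437 -0.60322337]
cover 7.7 0.0
mug 6.4 0.0
glue 5.6 0.0
tube 5.5 0.0
```

The cover, mug, glue and tube areas match the first picture. The flap is shut and the arm is clear, so I'm handing in.

```bash
python3 -c "
from bench import r
print(r.job_done())"
```

```text
the job is handed in; nothing more can be done
None
```

The slice was pushed under the held-open flap and dropped into the box. The flap is shut again, the arm is clear, and the job was handed in at about 10.6 s; the mug, glue and tube matched the first picture, but I did not compare the stack.

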